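# Seat the bean cassette and snap the toggle clamp shut

### The arm

A 7-joint arm with a two-finger parallel gripper is mounted at the origin on the work surface. World frame = base frame: x ahead of the robot, y to its left, z up, the work surface at z = 0. Lengths are in mm, angles in rad, forces in N, time in s.
With the tool pointing down it reaches from about 350 to 900 mm from the base axis. Payload 7.2 kg.
Tool frame: the origin (TCP) lies midway between the tips of the shut fingers; the grasp point (between the pads) lies 19 mm behind it (robot.hold_point_z is the distance from the TCP to the grasp point, in mm); z points along the fingers, y is the line along which they close (so a half turn about z gives the same grasp; the last joint's range is limited). The gripper opens to 88 mm and grips with 3 to 60 N. Pads are 20 mm wide; open, the fingers measure 115 mm over their backs; the gripper's body (75 mm by 178 mm) begins 61 mm behind the grasp point.
Start: joints at [-1.336, 0.411, -0.013, 1.596, 0.006, 1.134, -0.082], TCP at [186.381, 596.566, 222.653] pointing down, gripper open.
Joint ranges: [-2.95, 2.95], [-0.29, 1.99], [-1.47, 1.44], [0.14, 2.54], [-1.03, 4.17], [0.13, 1.85], [-2.86, 2.86]. Speed limits (rad/s): [2.39, 2.39, 3.01, 3.01, 3.14, 3.14, 3.14].

### API

Orientations are given as a unit quaternion [x, y, z, w].
In Python, from station import robot gives the robot as it stands.
- The arm moves only by the tool drive_tool, never from a script. Its argument "moves" is a list of rows, each an object of numbers: "wx", "wy", "wz": the turn, a rotation vector about the world's x, y, z as a fraction of full scale; "x", "y", "z": the shift along the world's x, y, z as a fraction of full scale; "gripper": the closure, from 0 (fully open) to 1 (shut). A call has 1 to 20 rows; each row shifts and turns the commanded pose from where the row before left it; what a row does not reach is not made up. Full scale, the value 1, is 0.04 m for a shift and 0.08 rad for a turn. A row lasts 1/12 s, in which the tool goes at most 41.7 mm and 7.16 degrees, less where a joint would pass 70% of its speed; a pose out of reach is approached as far as the arm can. A call with a number of a shift or a turn outside -1 to 1 is refused whole. A call with a gripper value outside its range is refused whole. The fingers move at their own pace and stop on an object; "force" is the grip in N (left out, the last holds). Time passes only in rows, so rows that do not move let the fingers close. It gives the time, the measured TCP pose, the force, the opening and the grip force at its end, in the units of the state.
- robot.get_state(): the state, without advancing time (a new reading comes with each control period).
- robot.read_camera(name): name is "side" or "top" or "wrist"; returns a dict with "color" (420x560x3 uint8, blue, green, red), "intrinsics" (3x3 intrinsics, pixels), "k1" (the pictures are not rectified: a ray, as slopes to the right and down, at radius r is drawn at 1 + k1 r^2 times it, then the intrinsics apply), "extrinsics" (4x4, takes a point from world to camera coordinates); the wrist camera has in their place "hand_eye" (4x4, takes a point from camera to tool coordinates, whose origin is the TCP and whose axes are the flange's). Camera axes: x right, y down, z forward; pixel columns grow to the right and rows downward; lengths in mm; the calibration is good to about 2 mm. A picture is of the moment at which its call begins: read the wrist's pose just before it. There is no depth.
- robot.sign_off(): hands the job in; it is judged then, once.
The state is a dict: "clock": time; "joints": joint angles; "qvel": joint speeds; "tau": joint torques, N m; "tool_pos": TCP position; "tcp_rot": TCP orientation; "force": force on the tool from outside, world axes, zero at the start; "moment": the same for the moment, N m; "width": finger opening in mm; "finger_force": force on a finger pad.
Only numpy, scipy, OpenCV 4.12 (cv2) and the standard library are available. Lean on these libraries where they do the work, as an engineer would, in place of code of your own. Each camera call takes 0.05 s, during which the arm holds its last target. There are 200 camera calls.

### The job

Using only the fingertips, push the white bean cassette along its channel until it sits fully home against the blue stop, and only then push the red clamp handle over past its dead point until it snaps into lock, so that the rubber pad holds the cassette down. Do not lift or pick up the cassette, and leave the other things on the bench where they are.

Things in the scene. Friction and masses are not known exactly. Their poses are not given: they have to be found in the camera images.
- fixture: Clamping fixture fixed to the bench; +x is the pushing direction, z up; origin on the bench. Grey metal base plate from x = -170 to +130, 110 mm wide, top at z = 12. Two white rails (x = -125 to +35, inner faces at y = +-37.5, top at z = 26 mm) form the cassette's channel, open at the -x end. The toggle clamp stands at the +x end.
- stop_face (a point): Middle of the foot of the blue stop's face that the cassette meets: fixture (35, 0, 12) mm, axes as the fixture's. The stop is 12 mm thick (x), 75 wide, 24 tall. Home: the cassette's leading face touches this face, its centre 50 mm behind (-x).
- cassette: White sample cassette with clear cover over rows of red beans, a loose solid block 100 (x) x 70 (y) x 34 mm (z), 0.2 to 0.42 kg, lying in the channel; origin at the centre of its underside, +x the leading face (towards the stop). It starts 25 to 60 mm short of home and slides with light friction (1 to 3 N).
- cassette_tail (a point): Centre of the cassette's trailing (-x) face, 17 mm above its underside, the face to push; axes as the cassette's.
- clamp_handle (a joint): Angle of the red handle, rad; it starts and rests at 0 (open). It leans (value - 0.1) rad from upright towards fixture +x and grows as it swings over and down to +x. A spring resists (up to 0.9 N m, 9 N at the grip point) and throws it back if let go before the dead point at 1.30; beyond that it snaps by itself onto the lock stop at 1.55, almost level, and stays.
- handle_pivot (a point): The handle's pivot: fixture (85, 0, 75) mm, fixed; its axis runs along the fixture's y. It sits between two steel cheeks (fixture x = 50 to 120, y within +-22, top at z = 90 mm).
- handle_grip (a point): Point on the centre line of the red grip, 95 mm from the pivot; it moves with the handle. The red grip is a round bar 20 mm thick, from 50 to 130 mm from the pivot, in the fixture's plane y = 0.
- clamp_pad: Black rubber pad on a sprung spindle on the steel clamp arm that the handle drives; origin at the arm's pivot, fixture (70, 0, 75) mm. Open, arm and pad rise towards -x, reaching back to fixture x = 0 and up to z = 130 mm. Locked, the 20 mm pad presses with 5 to 8 N on the cassette's cover, 20 mm behind the stop face. If the cassette is not home the pad misses it.
- spare_cassette: Green cassette of tan beans, same size as the white one, on the bench on the -y side of the fixture; origin at the centre of its underside. To be left alone
- jar: Amber glass jar, 54 mm across, 85 mm tall, on the -y side of the fixture; origin at the centre of its underside. To be left alone
- tub_black: clear round tub of black beans with a flat clear lid, 108 mm across, 52 mm tall; origin at the centre of its underside. To be left alone; stands on the +y side of the fixture
- tub_red: clear round tub of dark red beans with a flat clear lid, 108 mm across, 52 mm tall; origin at the centre of its underside. To be left alone
- tub_tan: clear round tub of tan beans with a flat clear lid, 108 mm across, 52 mm tall; origin at the centre of its underside. To be left alone
- beaker: Empty glass beaker, 72 mm across, 90 mm tall; origin at the centre of its underside. To be left alone
- scoop: Steel spoon lying on the bench, origin under its middle. To be left alone
There are look-alikes about, which are no part of the job. Leave any purple or yellow look-alike of the cassette alone.

How it is judged (in metres and radians):
On the way, in this order (a step that is already met when the one before it is completed fails the run):
1. the cassette is home against the stop (within 4 mm), lying in its channel, with the clamp still open (x of cassette in the frame of stop_face above -0.054 m and z of cassette in the frame of stop_face below 0.004 m and angle between the x axis of cassette and the x axis of fixture, either way round below 0.06 rad and value of joint clamp_handle below 0.9 rad), for 0.2 s.
2. the handle is past its dead point and down on its lock stop (value of joint clamp_handle above 1.47 rad and x of cassette in the frame of stop_face above -0.054 m and z of cassette in the frame of stop_face below 0.004 m and angle between the x axis of cassette and the x axis of fixture, either way round below 0.06 rad), for 0.2 s.
At the end, for the whole second after the job is handed in: The handle is locked (joint above 1.47 rad), the cassette lies at rest in its channel within 4 mm of the stop and in line with it, and the pad presses on it with more than 1.5 N (all of step 2 and contact force between clamp_pad and cassette above 1.5 N and linear speed of cassette below 0.02 m/s); the robot touches nothing.
It fails at once if the cassette is lifted out of its channel (more than 8 mm) or tipped (z of cassette in the frame of stop_face above 0.008 m or angle between cassette's own z axis and vertical above 0.15 rad).
It fails at once if the clamp is thrown while the cassette is not home (more than 6 mm short) (value of joint clamp_handle above 1.3 rad and x of cassette in the frame of stop_face below -0.056 m).
It fails at once if a bystander is moved by more than 15 mm (distance of any of spare_cassette, jar, tub_black, tub_red, tub_tan, beaker, scoop from where it was at the start of the episode above 0.015 m).
It also fails if it takes over 54 s, if anything falls off the work surface, if the arm or the gripper's body presses on something with over 40 N, if the wrist force passes 120 N, or if a joint passes its speed limit or range.

## Working session

There is one attempt and no reset: what is moved stays moved. The work goes in short steps, Python scripts to look and compute and a tool call to move; the robot and the scene stay as the last step left them, time stands still between calls to the robot, and variables do not carry over. Pictures are saved under pics/ and viewed, at most 10 in all, crops included, and the job is handed in when it is done.

Besides the shell and the picture viewer there is one more tool, called after ">>>" as name(argument=value, ...), one argument or row to a line, values as JSON. drive_tool: Moves the arm, as the interface text tells. Its arguments: {"type":"object","properties":{"moves":{"type":"array","items":{"type":"object","properties":{"wx":{"type":"number"},"wy":{"type":"number"},"wz":{"type":"number"},"x":{"type":"number"},"y":{"type":"number"},"z":{"type":"number"},"gripper":{"type":"number"}}}},"force":{"type":"number"}},"required":["moves"]}

```bash
mkdir -p pics
cat > h.py <<'E'
import numpy as np, cv2
from station import robot
def ray(c,uv):
    K=np.array(c["intrinsics"],float);E=np.array(c["extrinsics"],float)
    d=np.array([(uv[0]-K[0,2])/K[0,0],(uv[1]-K[1,2])/K[1,1]]);s=d.copy()
    for _ in range(20): s=d/(1+c["k1"]*(s@s))
    R=E[:3,:3];return -R.T@E[:3,3],R.T@np.array([s[0],s[1],1])
def onz(c,uv,z):
    o,d=ray(c,uv);return o+d*(z-o[2])/d[2]
def proj(c,p):
    K=np.array(c["intrinsics"],float);E=np.array(c["extrinsics"],float)
    q=E[:3,:3]@np.array(p,float)+E[:3,3];s=q[:2]/q[2];s=s*(1+c["k1"]*(s@s))
    return K[0,0]*s[0]+K[0,2],K[1,1]*s[1]+K[1,2]
E
python3 - <<'E'
from h import *
import pickle
for n in("top","side"):
    c=robot.read_camera(n);pickle.dump(c,open(n+".pkl","wb"));cv2.imwrite(f"pics/{n}0.png",c["color"])
    E=np.array(c["extrinsics"]);print(n,-E[:3,:3].T@E[:3,3],E[:3,:3].round(2).tolist())
s=robot.get_state();print(s["tool_pos"],s["tcp_rot"],s["clock"])
E
```

```text
top [ 443.19665152    4.02525392 1563.62106868] [[-0.01, -1.0, -0.02], [-1.0, 0.02, -0.08], [0.08, 0.01, -1.0]]
side [ 504.6126005  1344.2652964  1227.22059591] [[-1.0, -0.02, -0.01], [-0.0, 0.63, -0.77], [0.02, -0.77, -0.63]]
[186.29520339 596.13609205 221.91810133] [ 1.50836718e-01  9.88558447e-01 -6.91783497e-04 -5.54206913e-05] 0.1
```

View pics/top0.png

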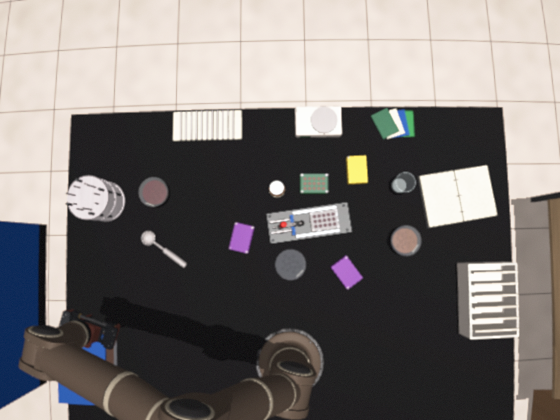

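View pics/side0.png

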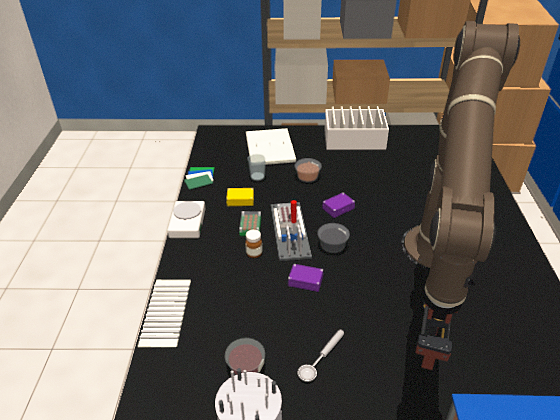

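The top view shows the fixture near pixel (308,223) with its clamp end on the left (world +y). The black tub is just below it at (290,265), and the green cassette and jar are above it. I'll crop in closer.

Run:
```python
from h import *
import pickle
c=pickle.load(open("top.pkl","rb"))
cv2.imwrite("pics/topc.png",cv2.resize(c["color"][190:260,255:365],None,fx=7,fy=7,interpolation=cv2.INTER_CUBIC))
c=pickle.load(open("side.pkl","rb"))
cv2.imwrite("pics/sidec.png",cv2.resize(c["color"][190:270,230:350],None,fx=6.5,fy=6.5,interpolation=cv2.INTER_CUBIC))
```

```text
(no output)
```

View pics/topc.png

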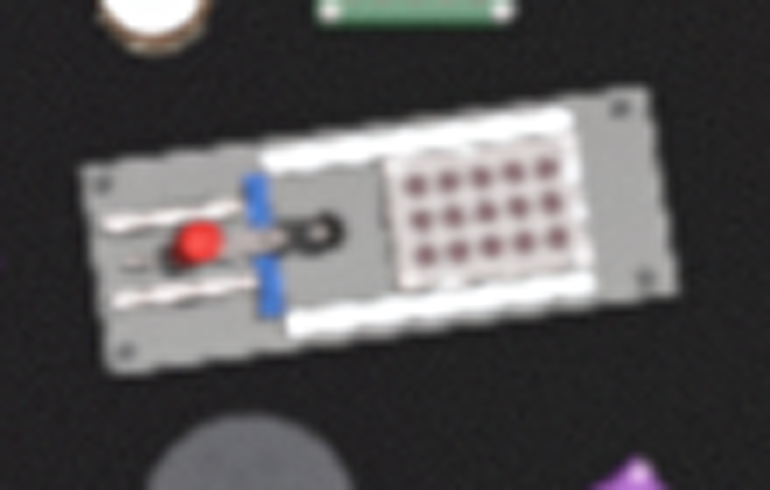

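View pics/sidec.png

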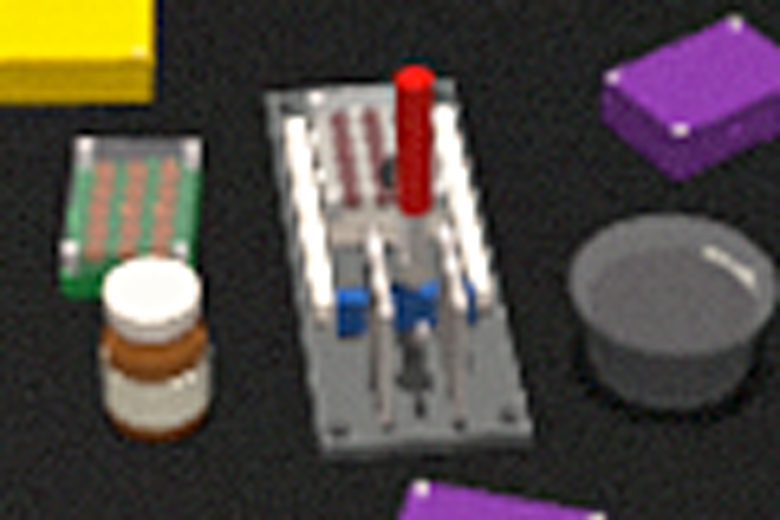

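The crops show the base plate corners at about (82,165), (648,88), (680,295) and (108,372) in the top crop. The cassette spans u≈390 to 580 and the blue stop's face is near u≈275. Next I work out the poses.

```bash
cat >> h.py <<'E'
import os,json
if os.path.exists("fx.json"):
    _f=json.load(open("fx.json"));FO=np.array(_f["o"]);FA=_f["a"]
    FR=np.array([[np.cos(FA),-np.sin(FA),0],[np.sin(FA),np.cos(FA),0],[0,0,1]])
def w(p): return FO+FR@np.array(p,float)
def inv(p): return FR.T@(np.array(p)-FO)
E
python3 - <<'E'
from h import *
import pickle,json
c=pickle.load(open("top.pkl","rb"))
px=lambda u,v:(255+u/7-.43,190+v/7-.43)
P=np.array([onz(c,px(*q),12)[:2] for q in[(82,165),(648,88),(680,295),(108,372)]])
F=np.array([(130,-55),(-170,-55),(-170,55),(130,55)],float)
fc,pc=F.mean(0),P.mean(0);H=(F-fc).T@(P-pc);a=np.arctan2(H[0,1]-H[1,0],H[0,0]+H[1,1])
R=np.array([[np.cos(a),-np.sin(a)],[np.sin(a),np.cos(a)]]);o=pc-R@fc
print(a,o,((F@R.T+o)-P).round(1).tolist())
json.dump(dict(o=[*o,0],a=a),open("fx.json","w"))
E
python3 - <<'E'
from h import *
import pickle
c=pickle.load(open("top.pkl","rb"))
px=lambda u,v:(255+u/7-.43,190+v/7-.43)
print("cass",[inv(onz(c,px(*q),46)).round(1).tolist() for q in[(388,158),(402,288),(572,135),(590,272)]])
print("stop",inv(onz(c,px(275,245),36)).round(1), "handle tip",inv(onz(c,px(203,241),204)).round(1))
s=pickle.load(open("side.pkl","rb"));sp=lambda u,v:(230+u/6.5-.42,190+v/6.5-.42)
print("side plate",[inv(onz(s,sp(*q),12)).round(1).tolist() for q in[(325,450),(532,437),(267,92),(452,82)]])
for n,p in dict(contact=w((-140,0,26)),pivot=w((85,0,75)),home=w((-75,0,26)),end=w((185,0,90))).items(): print(n,p.round(1))
print(np.array(robot.get_state()["joints"]).round(3))
E
```

```text
1.689540329245196 [504.24222476 -59.49736274] [[0.4, -0.3], [0.0, 0.2], [-0.1, 1.1], [-0.3, -1.0]]
cass [[-27.2, -34.8, 46.0], [-25.1, 32.2, 46.0], [-122.6, -33.8, 46.0], [-121.7, 37.0, 46.0]]
stop [36.1  1.3 36. ] handle tip [ 72.4   0.8 204. ]
side plate [[135.5, -52.7, 12.0], [137.5, 54.6, 12.0], [-167.4, -56.4, 12.0], [-164.7, 52.1, 12.0]]
contact [ 520.8 -198.5   26. ]
pivot [494.2  24.9  75. ]
home [ 513.1 -134.    26. ]
end [482.3 124.2  90. ]
[-1.336  0.412 -0.013  1.597  0.006  1.134 -0.082]
```

>>> drive_tool(
  moves=[
    {"x": 0.34, "y": -0.8, "wz": -0.58, "gripper": 1},
    {"x": 0.34, "y": -0.8, "wz": -0.58, "gripper": 1},
    {"x": 0.34, "y": -0.8, "wz": -0.58, "gripper": 1},
    {"x": 0.34, "y": -0.8, "wz": -0.58, "gripper": 1},
    {"x": 0.34, "y": -0.8, "wz": -0.58, "gripper": 1},
    {"x": 0.34, "y": -0.8, "wz": -0.58, "gripper": 1},
    {"x": 0.34, "y": -0.8, "wz": -0.58, "gripper": 1},
    {"x": 0.34, "y": -0.8, "wz": -0.58, "gripper": 1},
    {"x": 0.34, "y": -0.8, "wz": -0.58, "gripper": 1},
    {"x": 0.34, "y": -0.8, "wz": -0.58, "gripper": 1},
    {"x": 0.34, "y": -0.8, "wz": -0.58, "gripper": 1},
    {"x": 0.34, "y": -0.8, "wz": -0.58, "gripper": 1},
    {"x": 0.34, "y": -0.8, "wz": -0.58, "gripper": 1},
    {"x": 0.34, "y": -0.8, "wz": -0.58, "gripper": 1},
    {"x": 0.34, "y": -0.8, "wz": -0.58, "gripper": 1},
    {"x": 0.34, "y": -0.8, "wz": -0.58, "gripper": 1},
    {"x": 0.34, "y": -0.8, "wz": -0.58, "gripper": 1},
    {"x": 0.34, "y": -0.8, "wz": -0.58, "gripper": 1},
    {"x": 0.34, "y": -0.8, "wz": -0.58, "gripper": 1},
    {"x": 0.34, "y": -0.8, "wz": -0.58, "gripper": 1},
  ],
  force=20,
)

```text
schema error: expected keys wx, wy, wz, x, y, z, gripper
```

```bash
cat > st.py <<'E'
from h import *
from scipy.spatial.transform import Rotation as Ro
s=robot.get_state();R=Ro.from_quat(s["tcp_rot"]).as_matrix()
print(round(s["clock"],2),np.round(s["tool_pos"],1),"fix",inv(s["tool_pos"]).round(1),"width",round(s["width"],1),"F fix",(FR.T@np.array(s["force"])).round(1))
print("tool y ang",round(np.arctan2(R[1,1],R[0,1]),3),"want",round(FA-np.pi/2,3),"z",R[:,2].round(3),"q",np.round(s["joints"],2))
E
python3 st.py
```

```text
0.1 [186.3 596.1 221.9] fix [688.7 238.  221.9] width 87.8 F fix [-0.2  0.4  0. ]
tool y ang 1.268 want 0.119 z [-0.    -0.001 -1.   ] q [-1.34  0.41 -0.01  1.6   0.01  1.13 -0.08]
```

>>> drive_tool(
  moves=[
    {"x": 0.34, "y": -0.8, "z": 0, "wx": 0, "wy": 0, "wz": -0.58, "gripper": 1},
    {"x": 0.34, "y": -0.8, "z": 0, "wx": 0, "wy": 0, "wz": -0.58, "gripper": 1},
    {"x": 0.34, "y": -0.8, "z": 0, "wx": 0, "wy": 0, "wz": -0.58, "gripper": 1},
    {"x": 0.34, "y": -0.8, "z": 0, "wx": 0, "wy": 0, "wz": -0.58, "gripper": 1},
    {"x": 0.34, "y": -0.8, "z": 0, "wx": 0, "wy": 0, "wz": -0.58, "gripper": 1},
    {"x": 0.34, "y": -0.8, "z": 0, "wx": 0, "wy": 0, "wz": -0.58, "gripper": 1},
    {"x": 0.34, "y": -0.8, "z": 0, "wx": 0, "wy": 0, "wz": -0.58, "gripper": 1},
    {"x": 0.34, "y": -0.8, "z": 0, "wx": 0, "wy": 0, "wz": -0.58, "gripper": 1},
    {"x": 0.34, "y": -0.8, "z": 0, "wx": 0, "wy": 0, "wz": -0.58, "gripper": 1},
    {"x": 0.34, "y": -0.8, "z": 0, "wx": 0, "wy": 0, "wz": -0.58, "gripper": 1},
    {"x": 0.34, "y": -0.8, "z": 0, "wx": 0, "wy": 0, "wz": -0.58, "gripper": 1},
    {"x": 0.34, "y": -0.8, "z": 0, "wx": 0, "wy": 0, "wz": -0.58, "gripper": 1},
    {"x": 0.34, "y": -0.8, "z": 0, "wx": 0, "wy": 0, "wz": -0.58, "gripper": 1},
    {"x": 0.34, "y": -0.8, "z": 0, "wx": 0, "wy": 0, "wz": -0.58, "gripper": 1},
    {"x": 0.34, "y": -0.8, "z": 0, "wx": 0, "wy": 0, "wz": -0.58, "gripper": 1},
    {"x": 0.34, "y": -0.8, "z": 0, "wx": 0, "wy": 0, "wz": -0.58, "gripper": 1},
    {"x": 0.34, "y": -0.8, "z": 0, "wx": 0, "wy": 0, "wz": -0.58, "gripper": 1},
    {"x": 0.34, "y": -0.8, "z": 0, "wx": 0, "wy": 0, "wz": -0.58, "gripper": 1},
  ],
  force=20,
)

```text
clock: 1.6
tool_pos: [431.3, 18.8, 222.7]
tcp_rot: [0.54, 0.842, 0.0, 0.0]
force: [1.5, 1.0, 1.0]
width: 0.2
finger_force: 0.0
```

```bash
python3 st.py
```

```text
1.6 [431.3  18.8 222.7] fix [ 86.4  63.1 222.7] width 0.2 F fix [ 0.8 -1.6  1. ]
tool y ang 0.431 want 0.119 z [ 0.  0. -1.] q [-0.66  0.06  0.54  2.06 -0.04  1.02  0.33]
```

>>> drive_tool(
  moves=[
    {"x": 0.29, "y": -0.74, "z": 0, "wx": 0, "wy": 0, "wz": -0.49, "gripper": 1},
    {"x": 0.29, "y": -0.74, "z": 0, "wx": 0, "wy": 0, "wz": -0.49, "gripper": 1},
    {"x": 0.29, "y": -0.74, "z": 0, "wx": 0, "wy": 0, "wz": -0.49, "gripper": 1},
    {"x": 0.29, "y": -0.74, "z": 0, "wx": 0, "wy": 0, "wz": -0.49, "gripper": 1},
    {"x": 0.29, "y": -0.74, "z": 0, "wx": 0, "wy": 0, "wz": -0.49, "gripper": 1},
    {"x": 0.29, "y": -0.74, "z": -0.6, "wx": 0, "wy": 0, "wz": -0.49, "gripper": 1},
    {"x": 0.29, "y": -0.74, "z": -0.6, "wx": 0, "wy": 0, "wz": -0.49, "gripper": 1},
    {"x": 0.29, "y": -0.74, "z": -0.6, "wx": 0, "wy": 0, "wz": -0.49, "gripper": 1},
    {"x": 0, "y": 0, "z": 0, "wx": 0, "wy": 0, "wz": 0, "gripper": 1},
    {"x": 0, "y": 0, "z": 0, "wx": 0, "wy": 0, "wz": 0, "gripper": 1},
  ],
)

```text
clock: 2.43
tool_pos: [522.5, -217.9, 148.5]
tcp_rot: [0.665, 0.747, -0.002, -0.002]
force: [0.1, -0.4, 0.0]
width: 0.7
finger_force: 0.0
```

```bash
python3 st.py
```

```text
2.43 [ 522.5 -217.9  148.5] fix [-159.4    0.6  148.5] width 0.7 F fix [-0.4 -0.1  0. ]
tool y ang 0.116 want 0.119 z [-0.005 -0.001 -1.   ] q [-0.2   0.45  0.68  1.85 -0.34  0.96  0.75]
```

>>> drive_tool(
  moves=[
    {"x": 0, "y": 0, "z": -0.76, "wx": 0, "wy": 0, "wz": 0, "gripper": 1},
    {"x": 0, "y": 0, "z": -0.76, "wx": 0, "wy": 0, "wz": 0, "gripper": 1},
    {"x": 0, "y": 0, "z": -0.76, "wx": 0, "wy": 0, "wz": 0, "gripper": 1},
    {"x": 0, "y": 0, "z": -0.76, "wx": 0, "wy": 0, "wz": 0, "gripper": 1},
    {"x": -0.018, "y": 0.149, "z": 0, "wx": 0, "wy": 0, "wz": 0, "gripper": 1},
    {"x": -0.018, "y": 0.149, "z": 0, "wx": 0, "wy": 0, "wz": 0, "gripper": 1},
    {"x": -0.018, "y": 0.149, "z": 0, "wx": 0, "wy": 0, "wz": 0, "gripper": 1},
    {"x": -0.018, "y": 0.149, "z": 0, "wx": 0, "wy": 0, "wz": 0, "gripper": 1},
    {"x": -0.018, "y": 0.149, "z": 0, "wx": 0, "wy": 0, "wz": 0, "gripper": 1},
    {"x": -0.018, "y": 0.149, "z": 0, "wx": 0, "wy": 0, "wz": 0, "gripper": 1},
    {"x": -0.018, "y": 0.149, "z": 0, "wx": 0, "wy": 0, "wz": 0, "gripper": 1},
    {"x": -0.018, "y": 0.149, "z": 0, "wx": 0, "wy": 0, "wz": 0, "gripper": 1},
  ],
)

```text
clock: 3.43
tool_pos: [518.6, -168.1, 29.8]
tcp_rot: [0.664, 0.748, 0.0, 0.001]
force: [-0.4, -2.4, 1.5]
width: 0.1
finger_force: 1.0
```

```bash
python3 st.py
python3 - <<'E'
from h import *
c=robot.read_camera("top");cv2.imwrite("pics/t1.png",cv2.resize(c["color"][190:260,255:365],None,fx=7,fy=7,interpolation=cv2.INTER_CUBIC))
E
```

```text
3.43 [ 518.6 -168.1   29.8] fix [-109.6   -1.4   29.8] width 0.1 F fix [-2.3  0.7  1.5]
tool y ang 0.119 want 0.119 z [ 0.001 -0.    -1.   ] q [-0.2   0.58  0.57  1.99 -0.48  0.7   0.79]
```

View pics/t1.png

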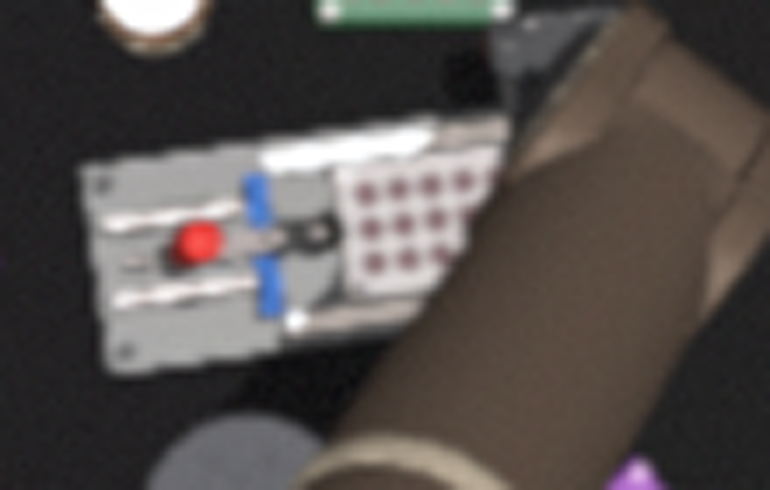

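The cassette's leading edge has moved to u≈345, about 34 mm short of the stop, and it sits straight in the channel.

>>> drive_tool(
  moves=[
    {"x": -0.015, "y": 0.124, "z": 0, "wx": 0, "wy": 0, "wz": 0, "gripper": 1},
    {"x": -0.015, "y": 0.124, "z": 0, "wx": 0, "wy": 0, "wz": 0, "gripper": 1},
    {"x": -0.015, "y": 0.124, "z": 0, "wx": 0, "wy": 0, "wz": 0, "gripper": 1},
    {"x": -0.015, "y": 0.124, "z": 0, "wx": 0, "wy": 0, "wz": 0, "gripper": 1},
    {"x": -0.015, "y": 0.124, "z": 0, "wx": 0, "wy": 0, "wz": 0, "gripper": 1},
    {"x": -0.006, "y": 0.05, "z": 0, "wx": 0, "wy": 0, "wz": 0, "gripper": 1},
    {"x": -0.006, "y": 0.05, "z": 0, "wx": 0, "wy": 0, "wz": 0, "gripper": 1},
    {"x": 0, "y": 0, "z": 0, "wx": 0, "wy": 0, "wz": 0, "gripper": 1},
    {"x": 0, "y": 0, "z": 0, "wx": 0, "wy": 0, "wz": 0, "gripper": 1},
  ],
)

```text
clock: 4.23
tool_pos: [514.5, -139.3, 28.9]
tcp_rot: [0.664, 0.748, 0.0, -0.0]
force: [0.1, 0.8, -1.0]
width: 0.8
finger_force: 0.0
```

```bash
python3 st.py
```

```text
4.23 [ 514.5 -139.3   28.9] fix [-80.4  -0.7  28.9] width 0.8 F fix [ 0.8 -0.2 -1. ]
tool y ang 0.12 want 0.119 z [-0.001  0.001 -1.   ] q [-0.26  0.57  0.57  2.02 -0.48  0.69  0.74]
```

>>> drive_tool(
  moves=[
    {"x": -0.004, "y": 0.03, "z": 0, "wx": 0, "wy": 0, "wz": 0, "gripper": 1},
    {"x": -0.004, "y": 0.03, "z": 0, "wx": 0, "wy": 0, "wz": 0, "gripper": 1},
    {"x": -0.004, "y": 0.03, "z": 0, "wx": 0, "wy": 0, "wz": 0, "gripper": 1},
    {"x": -0.004, "y": 0.03, "z": 0, "wx": 0, "wy": 0, "wz": 0, "gripper": 1},
  ],
)

```text
clock: 4.57
tool_pos: [514.1, -135.1, 29.0]
tcp_rot: [0.664, 0.748, -0.0, 0.0]
force: [2.7, -5.0, -0.1]
width: 0.5
finger_force: 3.0
```

```bash
python3 st.py
```

```text
4.57 [ 514.1 -135.1   29. ] fix [-76.2  -0.8  29. ] width 0.5 F fix [-5.2 -2.  -0.1]
tool y ang 0.119 want 0.119 z [ 0. -0. -1.] q [-0.27  0.57  0.57  2.02 -0.48  0.68  0.73]
```

>>> drive_tool(
  moves=[
    {"x": -0.004, "y": 0.03, "z": 0, "wx": 0, "wy": 0, "wz": 0, "gripper": 1},
    {"x": -0.004, "y": 0.03, "z": 0, "wx": 0, "wy": 0, "wz": 0, "gripper": 1},
    {"x": 0, "y": 0, "z": 0, "wx": 0, "wy": 0, "wz": 0, "gripper": 1},
  ],
)

```text
clock: 4.82
tool_pos: [514.8, -134.8, 29.6]
tcp_rot: [0.664, 0.748, -0.0, 0.002]
force: [2.8, -6.3, -0.7]
width: 0.6
finger_force: 3.6
```

```bash
python3 st.py
```

```text
4.82 [ 514.8 -134.8   29.6] fix [-76.   -1.5  29.6] width 0.6 F fix [-6.6 -2.1 -0.7]
tool y ang 0.118 want 0.119 z [ 0.003 -0.003 -1.   ] q [-0.27  0.57  0.57  2.02 -0.48  0.68  0.73]
```

>>> drive_tool(
  moves=[
    {"x": -0.006, "y": 0.05, "z": 0, "wx": 0, "wy": 0, "wz": 0, "gripper": 1},
    {"x": -0.006, "y": 0.05, "z": 0, "wx": 0, "wy": 0, "wz": 0, "gripper": 1},
    {"x": 0, "y": 0, "z": 0, "wx": 0, "wy": 0, "wz": 0, "gripper": 1},
  ],
)

```text
clock: 5.07
tool_pos: [514.8, -134.6, 30.2]
tcp_rot: [0.665, 0.747, -0.001, 0.005]
force: [2.3, -16.5, -0.3]
width: 0.8
finger_force: 8.5
```

```bash
python3 st.py
```

```text
5.07 [ 514.8 -134.6   30.2] fix [-75.8  -1.6  30.2] width 0.8 F fix [-16.7  -0.4  -0.3]
tool y ang 0.115 want 0.119 z [ 0.005 -0.008 -1.   ] q [-0.28  0.57  0.58  2.03 -0.48  0.68  0.72]
```

The force climbs to 16.7 N with no further travel, so the cassette is home. I'll back off, rise and look.

>>> drive_tool(
  moves=[
    {"x": 0.03, "y": -0.25, "z": 0, "wx": 0, "wy": 0, "wz": 0, "gripper": 1},
    {"x": 0.06, "y": -0.5, "z": 0, "wx": 0, "wy": 0, "wz": 0, "gripper": 1},
    {"x": 0, "y": 0, "z": 0.8, "wx": 0, "wy": 0, "wz": 0, "gripper": 1},
    {"x": 0, "y": 0, "z": 0.8, "wx": 0, "wy": 0, "wz": 0, "gripper": 1},
    {"x": 0, "y": 0, "z": 0.8, "wx": 0, "wy": 0, "wz": 0, "gripper": 1},
    {"x": 0, "y": 0, "z": 0.8, "wx": 0, "wy": 0, "wz": 0, "gripper": 1},
    {"x": 0, "y": 0, "z": 0.8, "wx": 0, "wy": 0, "wz": 0, "gripper": 1},
    {"x": 0, "y": 0, "z": 0, "wx": 0, "wy": 0, "wz": 0, "gripper": 1},
  ],
)

```text
clock: 5.73
tool_pos: [519.4, -159.5, 194.5]
tcp_rot: [0.664, 0.748, 0.003, 0.003]
force: [0.9, -0.0, 0.2]
width: 0.8
finger_force: 0.0
```

```bash
python3 st.py
python3 - <<'E'
from h import *
c=robot.read_camera("top");t=cv2.resize(c["color"][190:260,255:365],None,fx=5,fy=5,interpolation=cv2.INTER_CUBIC)
c=robot.read_camera("side");s=cv2.resize(c["color"][190:270,270:320],None,fx=5,fy=350/80,interpolation=cv2.INTER_CUBIC)
cv2.imwrite("pics/t2.png",np.hstack([t,s]))
E
```

```text
5.73 [ 519.4 -159.5  194.5] fix [-101.1   -3.2  194.5] width 0.8 F fix [-0.1 -0.9  0.2]
tool y ang 0.119 want 0.119 z [ 0.008  0.    -1.   ] q [-0.36  0.35  0.73  1.87 -0.28  1.02  0.61]
```

View pics/t2.png

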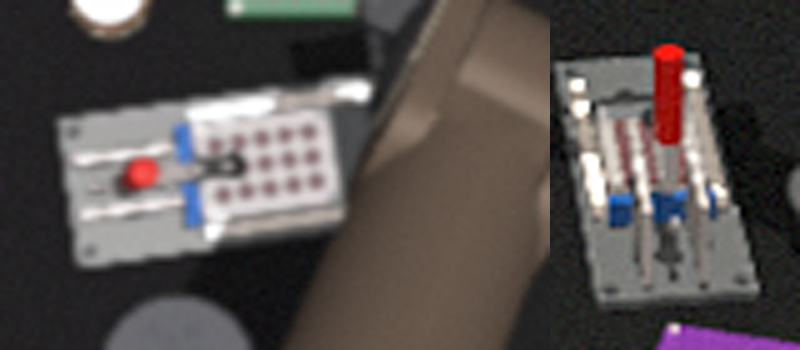

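The cassette is flush against the blue stop (right of u≈190 in the top part) and the handle is still upright. Next I move in behind the handle.

>>> drive_tool(
  moves=[
    {"x": -0.094, "y": 0.65, "z": -0.045, "wx": 0, "wy": 0, "wz": 0, "gripper": 1},
    {"x": -0.094, "y": 0.65, "z": -0.045, "wx": 0, "wy": 0, "wz": 0, "gripper": 1},
    {"x": -0.094, "y": 0.65, "z": -0.045, "wx": 0, "wy": 0, "wz": 0, "gripper": 1},
    {"x": -0.094, "y": 0.65, "z": -0.045, "wx": 0, "wy": 0, "wz": 0, "gripper": 1},
    {"x": -0.094, "y": 0.65, "z": -0.045, "wx": 0, "wy": 0, "wz": 0, "gripper": 1},
    {"x": 0, "y": 0, "z": 0, "wx": 0, "wy": 0, "wz": 0, "gripper": 1},
    {"x": -0.024, "y": 0.204, "z": -0.092, "wx": 0, "wy": 0, "wz": 0, "gripper": 1},
    {"x": -0.024, "y": 0.204, "z": -0.092, "wx": 0, "wy": 0, "wz": 0, "gripper": 1},
    {"x": -0.024, "y": 0.204, "z": -0.092, "wx": 0, "wy": 0, "wz": 0, "gripper": 1},
    {"x": -0.022, "y": 0.186, "z": 0, "wx": 0, "wy": 0, "wz": 0, "gripper": 1},
    {"x": -0.022, "y": 0.186, "z": 0, "wx": 0, "wy": 0, "wz": 0, "gripper": 1},
  ],
)

```text
clock: 6.75
tool_pos: [492.9, 10.3, 168.5]
tcp_rot: [0.664, 0.748, -0.001, -0.0]
force: [-0.3, -3.4, -0.0]
width: 0.2
finger_force: 1.5
```

```bash
python3 st.py
```

```text
6.75 [492.9  10.3 168.5] fix [ 70.7   3.  168.5] width 0.2 F fix [-3.4  0.7 -0. ]
tool y ang 0.118 want 0.119 z [-0.001 -0.001 -1.   ] q [-0.69  0.28  0.69  2.01 -0.22  0.93  0.24]
```

>>> drive_tool(
  moves=[
    {"x": -0.012, "y": 0.16, "z": 0.025, "wx": 0, "wy": 0, "wz": 0, "gripper": 1},
    {"x": -0.012, "y": 0.16, "z": 0.025, "wx": 0, "wy": 0, "wz": 0, "gripper": 1},
    {"x": -0.013, "y": 0.171, "z": -0.042, "wx": 0, "wy": 0, "wz": 0, "gripper": 1},
    {"x": -0.013, "y": 0.171, "z": -0.042, "wx": 0, "wy": 0, "wz": 0, "gripper": 1},
    {"x": -0.013, "y": 0.171, "z": -0.042, "wx": 0, "wy": 0, "wz": 0, "gripper": 1},
    {"x": -0.013, "y": 0.171, "z": -0.042, "wx": 0, "wy": 0, "wz": 0, "gripper": 1},
    {"x": -0.011, "y": 0.152, "z": -0.092, "wx": 0, "wy": 0, "wz": 0, "gripper": 1},
    {"x": -0.011, "y": 0.152, "z": -0.092, "wx": 0, "wy": 0, "wz": 0, "gripper": 1},
  ],
)

```text
clock: 7.42
tool_pos: [489.9, 62.7, 157.7]
tcp_rot: [0.664, 0.748, 0.0, 0.0]
force: [-3.4, -5.4, 8.2]
width: 0.6
finger_force: 4.8
```

```bash
python3 st.py
```

```text
7.42 [489.9  62.7 157.7] fix [123.1  -0.2 157.7] width 0.6 F fix [-4.9  4.   8.2]
tool y ang 0.118 want 0.119 z [ 0.001 -0.    -1.   ] q [-0.77  0.3   0.67  2.02 -0.23  0.9   0.14]
```

>>> drive_tool(
  moves=[
    {"x": -0.019, "y": 0.156, "z": -0.116, "wx": 0, "wy": 0, "wz": 0, "gripper": 1},
    {"x": -0.019, "y": 0.156, "z": -0.116, "wx": 0, "wy": 0, "wz": 0, "gripper": 1},
    {"x": -0.02, "y": 0.165, "z": -0.171, "wx": 0, "wy": 0, "wz": 0, "gripper": 1},
    {"x": -0.02, "y": 0.165, "z": -0.171, "wx": 0, "wy": 0, "wz": 0, "gripper": 1},
  ],
)

```text
clock: 7.75
tool_pos: [486.9, 89.2, 134.7]
tcp_rot: [0.664, 0.748, 0.001, 0.0]
force: [-0.6, -4.9, 4.3]
width: 0.3
finger_force: 3.1
```

```bash
python3 st.py
```

```text
7.75 [486.9  89.2 134.7] fix [149.7  -0.4 134.7] width 0.3 F fix [-4.8  1.1  4.3]
tool y ang 0.119 want 0.119 z [ 0.001  0.001 -1.   ] q [-0.8   0.33  0.64  2.04 -0.26  0.85  0.11]
```

>>> drive_tool(
  moves=[
    {"x": -0.015, "y": 0.129, "z": -0.2, "wx": 0, "wy": 0, "wz": 0, "gripper": 1},
    {"x": -0.015, "y": 0.129, "z": -0.2, "wx": 0, "wy": 0, "wz": 0, "gripper": 1},
    {"x": -0.008, "y": 0.07, "z": -0.17, "wx": 0, "wy": 0, "wz": 0, "gripper": 1},
    {"x": -0.008, "y": 0.07, "z": -0.17, "wx": 0, "wy": 0, "wz": 0, "gripper": 1},
    {"x": -0.008, "y": 0.06, "z": -0.22, "wx": 0, "wy": 0, "wz": 0, "gripper": 1},
    {"x": 0, "y": 0, "z": 0, "wx": 0, "wy": 0, "wz": 0, "gripper": 1},
  ],
)

```text
clock: 8.25
tool_pos: [484.6, 107.5, 95.7]
tcp_rot: [0.664, 0.748, 0.0, -0.0]
force: [-4.4, 0.3, 14.4]
width: 0.3
finger_force: 7.1
```

```bash
python3 st.py
```

```text
8.25 [484.6 107.5  95.7] fix [168.2  -0.3  95.7] width 0.3 F fix [ 0.9  4.3 14.4]
tool y ang 0.119 want 0.119 z [ 0.     0.001 -1.   ] q [-0.79  0.4   0.6   2.07 -0.32  0.77  0.13]
```

>>> drive_tool(
  moves=[
    {"x": 0, "y": 0, "z": 0.3, "wx": 0, "wy": 0, "wz": 0, "gripper": 1},
    {"x": 0, "y": 0, "z": 0.8, "wx": 0, "wy": 0, "wz": 0, "gripper": 1},
    {"x": 0, "y": 0.8, "z": 0.8, "wx": 0, "wy": 0, "wz": 0, "gripper": 1},
    {"x": 0, "y": 0.8, "z": 0.8, "wx": 0, "wy": 0, "wz": 0, "gripper": 1},
    {"x": 0, "y": 0.8, "z": 0.5, "wx": 0, "wy": 0, "wz": 0, "gripper": 1},
    {"x": 0, "y": 0.8, "z": 0, "wx": 0, "wy": 0, "wz": 0, "gripper": 1},
    {"x": 0, "y": 0.8, "z": 0, "wx": 0, "wy": 0, "wz": 0, "gripper": 1},
    {"x": 0, "y": 0, "z": 0, "wx": 0, "wy": 0, "wz": 0, "gripper": 1},
    {"x": 0, "y": 0, "z": 0, "wx": 0, "wy": 0, "wz": 0, "gripper": 1},
  ],
)

```text
clock: 9.0
tool_pos: [483.6, 264.1, 217.5]
tcp_rot: [0.662, 0.749, -0.0, -0.0]
force: [0.4, -0.8, -0.8]
width: 0.4
finger_force: 0.0
```

```bash
python3 st.py
python3 - <<'E'
from h import *
c=robot.read_camera("top");t=cv2.resize(c["color"][190:260,255:365],None,fx=5,fy=5,interpolation=cv2.INTER_CUBIC)
c=robot.read_camera("side");s=cv2.resize(c["color"][190:270,270:320],None,fx=5,fy=350/80,interpolation=cv2.INTER_CUBIC)
cv2.imwrite("pics/t3.png",np.hstack([t,s]))
E
```

```text
9.0 [483.6 264.1 217.5] fix [323.8 -17.8 217.5] width 0.4 F fix [-0.8 -0.4 -0.8]
tool y ang 0.123 want 0.119 z [-0.001 -0.    -1.   ] q [-1.08  0.32  0.62  1.82 -0.21  1.07 -0.25]
```

View pics/t3.png

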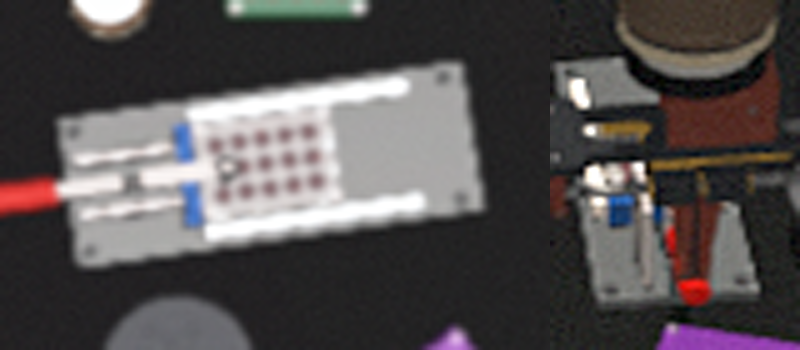

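The handle is down and level (red, at the left edge of the top part), the arm and pad rest on the cassette near (225,168), and the cassette is still against the stop. The robot is clear of everything.

```bash
python3 -c "
from station import robot
print(robot.sign_off())"
```

```text
the job is handed in; nothing more can be done
None
```

The job is handed in at about 9 s of the 54 s: by the force readings and last pictures, the white cassette is home against the blue stop and the red handle is locked with the pad on the cover, though pad force was not measured and no verdict came back.

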